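Square a slide cassette row against its datum rail

TASK

Slide the long white cassette row across the bench, without lifting it, until it lies flat along the rubber-edged bar of the rail, pushing it in turn on either side of its middle. Then push it along the rail until its end meets the red end stop. Finally seat it against the rail with one steady push of about 15 N, kept up for about a second, near the end by the stop and then another near the far end, with never more than 25 N on the rail or the stop, and let go, leaving it lying along the bar with its end at the stop; disturb nothing else.

Things in the scene. Friction and masses are not known exactly. Their poses are not given: they have to be found in the camera images.
- cassette_row: Loose long white rack, rigid: 112 (x) x 380 (y) x 44 (z) mm, about 0.4 kg; slides on the bench at 2 to 6 N, more if pressed down. Origin at the centre of its underside; x points across it to the side that goes against the rail, y along it. Starts turned up to 0.18 rad from the rail. Push it with closed fingertips on its near long side (x = -56 mm) and its end faces (y = +-190 mm).
- rail: Rail fixed to the bench, 444 mm long, 40 mm high: an aluminium angle carrying a dark bar with a rubber bead at 30 mm height. Origin on the bench; x points away from the robot (row on the -x side), y along it (0 at mid-length). The bead's front is set anywhere from x = 0 to -8 mm, unmeasured: find it by touch. Stiff, about 10 N per mm; meet it at 18 mm/s or slower, 30 mm/s can give 25 N.
- end_stop: Red block fixed at the rail's left (+y) or right (-y) end, 36 mm high, projecting 75 mm in front of the rail, a rubber buffer on each side (24 mm over the buffers, along the rail; 50 mm before the rail, 22 mm high). Axes as the rail; origin mid-width at x = 0, 237 mm along the rail from its middle. The row starts 20 to 50 mm short; home, its centre is 202 mm along the rail from here.
- blank_block: Small grey block fixed at the other end of the rail, 24 mm wide, 36 mm high; it does not project in front of the rail's face. Same axes as the rail; origin 237 mm along the rail from the rail's origin.
- amber_bottle: Bystander, loose: brown glass bottle, 60 mm diameter, 120 mm high, right of the rail; origin at the centre of its underside.
- petri_dish: Bystander, loose: petri dish, 88 mm diameter, 16 mm high, in front on the left; origin at the centre of its underside.
- tape_roll: Bystander, loose: roll of label tape, 92 mm diameter, 25 mm high, behind the rail; origin at the centre of its underside.
- timer: Bystander, loose: white bench timer, 25 x 75 x 62 mm, to the right; origin at the centre of its underside.
There are look-alikes about, which are no part of the job. There is more than one size of the end_stop; the job needs the smaller.

How it is judged:
By the outcome, as a careful person would: the job done as asked, in the order asked, and still so for the second after the job is handed in, with the robot touching nothing.
It also fails if it takes over 72 s, if anything falls off the work surface, if the arm or the gripper's body presses on something with over 40 N, if the wrist force passes 120 N, or if a joint passes its speed limit or range.

ROBOT

A 6-joint arm with a two-finger parallel gripper is mounted at the origin on a cart in front of the work surface, level with it; the furniture and walls round the work are solid. World frame = base frame: x ahead of the robot, y to its left, z up, the work surface at z = 0. Lengths are in mm, angles in rad, forces in N, time in s.
With the tool pointing down it reaches from about 275 to 850 mm from the base axis. Payload 19 kg.
Tool frame: the origin (TCP) lies at the very end of the fingers, on their centre line; the grasp point (between the pads) lies 19 mm behind it; z points along the fingers, y is the line along which they close (so a half turn about z gives the same grasp; the last joint's range is limited). The gripper opens to 85 mm and grips with 20 to 120 N. Pads are 22 mm wide; open, the fingers measure 114 mm over their backs; the gripper's body (76 mm by 85 mm) begins 54 mm behind the grasp point. The pads swing forward as they close: fully open they stand 13 mm farther back than shut.
Start: joints at [-1.312, 0.15, 1.437, -0, 1.554, -0.134], TCP at [220.069, -531.187, 231.267] pointing down, gripper open.
Joint ranges: [-2.8, 2.8], [-0.68, 2.1], [0.12, 2.68], [-1.39, 4.53], [0.16, 2.79], [-2.81, 2.81]. Speed limits (rad/s): [1.89, 1.89, 2.22, 3.01, 3.01, 3.01].

INTERFACE

Orientations are given as a unit quaternion [w, x, y, z].
In Python, from workcell import * gives the robot as it stands. The module is installed in compiled form; this text tells all that it offers.
- The arm moves only by the tool apply_moves, never from a script. Its argument "motion" is a list of rows, each a list of 5 numbers: the finger opening in mm, from 0 to 85.4, then the shift along the tool's x, y, z in a scale on which 1.0 is 800 mm, then the turn about the tool's z in a scale on which 1.0 is pi rad. In form: [[gripper, x, y, z, twist], ...]. A call has 1 to 12 rows; each row is the pose to reach, as a shift and turn from the pose commanded when the call began, along the tool's axes at that moment; what a row does not reach only later rows make up. A row lasts 1/8 s, in which the tool goes at most 62.5 mm and 10.7 degrees, less where a joint would pass 70% of its speed; a pose out of reach is approached as far as the arm can. A shift or turn number past 1, either way, is cut back to 1. A call with a gripper value outside its range is refused whole. The fingers move at their own pace and stop on an object; "force" is the grip in N (left out, the last holds). Time passes only in rows, so rows that repeat a pose let the fingers close. It gives the time, the measured TCP pose, the force, the opening and the grip force at its end, in the units of the state.
- state(): the state, without advancing time (a new reading comes with each control period).
- get_image(name): name is "scene" or "top" or "wrist"; returns a dict with "img" (400x640x3 uint8, red, green, blue), "K" (3x3 intrinsics, pixels), "rvec" (rotation vector, rad) and "tvec" (3), from world to camera coordinates, as OpenCV has them. Camera axes: x right, y down, z forward; pixel columns grow to the right and rows downward; lengths in mm; the calibration is good to about 2 mm. The wrist camera is an equidistant fisheye: a pixel r from the principal point sees the ray r / f radians off the axis. A picture is of the moment at which its call begins. There is no depth.
- hand_in(): hands the job in; it is judged then, once.
The state is a dict: "time_s": time; "joints": joint angles; "joint_vel": joint speeds; "effort": joint torques, N m; "position": TCP position; "orientation": TCP orientation; "wrist_force": force on the tool from outside, world axes, zero at the start; "ft_torque": the same for the moment, N m; "width": opening from 0.0 (shut) to 1.0 (fully open); "grasp_force": force on a finger pad.
Only numpy, scipy, OpenCV 4.12 (cv2) and the standard library are available. Lean on these libraries where they do the work, as an engineer would, in place of code of your own. Each camera call takes 0.05 s, during which the arm holds its last target. There are 200 camera calls.

## Working session

There is one attempt and no reset: what is moved stays moved. The work goes in short steps, Python scripts to look and compute and a tool call to move; the robot and the scene stay as the last step left them, time stands still between calls to the robot, and variables do not carry over. Pictures are saved under pics/ and viewed, at most 10 in all, crops included, and the job is handed in when it is done.

Besides the shell and the picture viewer there is one more tool, called after ">>>" as name(argument=value, ...), one argument or row to a line, values as JSON. apply_moves: Moves the arm, as the interface text tells. Its arguments: {"type":"object","properties":{"motion":{"type":"array"},"force":{"type":"number"}},"required":["motion"]}

```bash
mkdir -p pics; cat > h.py <<'E'
from workcell import *
import numpy as np, cv2
def cam(n):
    d=get_image(n); d['R']=cv2.Rodrigues(np.array(d['rvec'],float))[0]; d['t']=np.array(d['tvec'],float).ravel(); d['K']=np.array(d['K'],float); return d
def save(d,f): cv2.imwrite('pics/'+f,cv2.cvtColor(d['img'],cv2.COLOR_RGB2BGR))
def ray(d,uv):
    c=-d['R'].T@d['t']; v=d['R'].T@np.linalg.inv(d['K'])@np.array([uv[0],uv[1],1.]); return c,v
def onz(d,uv,z):
    c,v=ray(d,uv); return c+v*(z-c[2])/v[2]
def proj(d,P):
    p=d['K']@(d['R']@np.array(P,float)+d['t']); return p[:2]/p[2]
E
python3 - <<'E'
from h import *
import pickle
for n in('top','scene'):
    d=cam(n); save(d,n+'0.png'); pickle.dump(d,open(n+'.pkl','wb')); print(n,-d['R'].T@d['t'],d['K'][0,0])
s=state(); print(s)
E
```

```text
top [ 273.54940112  -68.98708733 1693.93205675] 505.06620933970675
scene [1450.01498699  761.69633776  687.62026505] 430.8573591778479
{'time_s': 0.1, 'joints': array([-1.31199936e+00,  1.50939096e-01,  1.43794665e+00, -1.29475511e-05,
        1.55382700e+00, -1.34020949e-01]), 'joint_vel': array([-0.00100563, -0.00192417, -0.0021676 ,  0.00157212,  0.00174734,
       -0.00065639]), 'effort': array([ 5.46906740e-03, -7.14381051e+01, -5.71791387e+01, -1.68778392e-04,
        7.14661626e-03, -3.91890910e-05]), 'position': array([ 220.01422491, -530.99717314,  230.7441902 ]), 'orientation': array([-5.58551067e-04,  9.80773511e-01,  1.95148676e-01, -4.13775676e-05]), 'wrist_force': array([ 0.23378163,  0.11740906, -0.25148342]), 'ft_torque': array([-0.00014813, -0.05921669, -0.0333776 ]), 'grasp_force': 0.0, 'width': 0.9997385152939253}
```

View pics/top0.png

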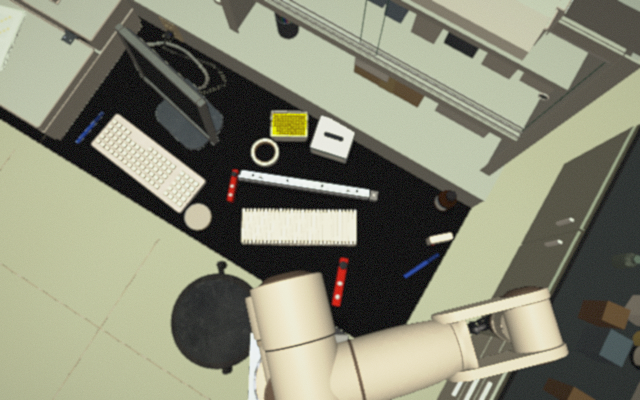

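View pics/scene0.png

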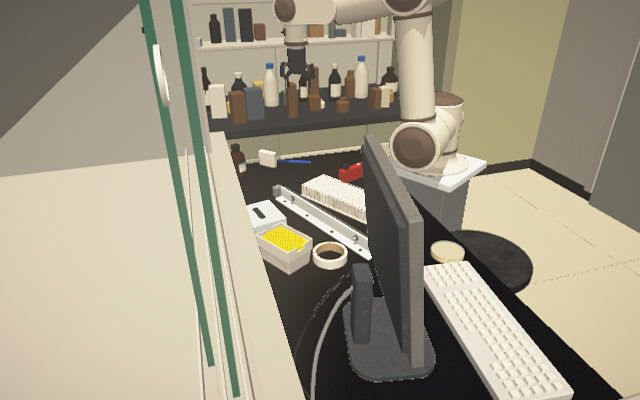

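The top view shows the white row at about (300,227), and the rail running from (240,176) to (377,195). A small red stop sits at the rail's left end (232,186), with the grey blank at (374,195).

Possible mix-ups:
- **Row:** white row (300,227), white keyboard (148,162), rail angle (305,185), white box (333,138).
- **Stop:** small red (232,186) on the rail, larger red (341,282) loose in front.

I choose the row at (300,227) and the stop at (232,186).

```bash
python3 - <<'E'
from h import *
import pickle
d=pickle.load(open('top.pkl','rb')); im=d['img']
c=cv2.resize(im[150:315,185:405],None,fx=3.5,fy=3.5,interpolation=cv2.INTER_CUBIC); cv2.imwrite('pics/crop1.png',c[:,:,::-1])
g=im.min(2).astype(np.uint8)
m=(g>110).astype(np.uint8); m[:204]=0; m[250:]=0; m[:,:236]=0; m[:,362:]=0
m=cv2.morphologyEx(m,cv2.MORPH_CLOSE,np.ones((3,5)))
n,l,st,ce=cv2.connectedComponentsWithStats(m); k=1+st[1:,4].argmax()
pts=np.argwhere(l==k)[:,::-1].astype(float)
W=np.array([onz(d,p,44)[:2] for p in pts]).astype(np.float32)
r=cv2.minAreaRect(W); print('row',st[k],r, cv2.boxPoints(r))
hsv=cv2.cvtColor(im,cv2.COLOR_RGB2HSV)
red=(((hsv[...,0]<8)|(hsv[...,0]>172))&(hsv[...,1]>150)&(hsv[...,2]>80)).astype(np.uint8)
n,l,st,ce=cv2.connectedComponentsWithStats(red)
for i in range(1,n):
    if st[i,4]>30:
        W=np.array([onz(d,p,36)[:2] for p in np.argwhere(l==i)[:,::-1]]).astype(np.float32); print('red',ce[i],cv2.minAreaRect(W),cv2.boxPoints(cv2.minAreaRect(W)))
m=(g>110).astype(np.uint8); m[:165]=0;m[204:]=0;m[:,:239]=0;m[:,382:]=0
n,l,st,ce=cv2.connectedComponentsWithStats(m); k=1+st[1:,4].argmax()
W=np.array([onz(d,p,40)[:2] for p in np.argwhere(l==k)[:,::-1]]).astype(np.float32);r=cv2.minAreaRect(W);print('rail',st[k],r,cv2.boxPoints(r))
for n,p,z in(('petri',(198,217),16),('bottle',(446,201),120),('timer',(440,238),62)): print(n,onz(d,p,z))
E
```

```text
row [ 241  208  116   37 4109] ((496.5139465332031, 11.428802490234375), (119.76441192626953, 379.5744323730469), 0.4601893424987793) [[ 435.10934  200.72894]
 [ 438.158   -178.83325]
 [ 557.9186  -177.87134]
 [ 554.8699   201.69086]]
red [231.70138889 188.03472222] ((621.2157592773438, 239.97702026367188), (23.470300674438477, 87.9451904296875), 82.27037811279297) [[576.06433 234.26274]
 [663.21045 222.43425]
 [666.3672  245.6913 ]
 [579.22107 257.51978]]
red [343.40425532 259.61702128] ((390.2205505371094, -138.83848571777344), (16.332984924316406, 29.523027420043945), 1.154301404953003) [[ 381.75836  -124.244484]
 [ 382.3531   -153.76152 ]
 [ 398.68274  -153.4325  ]
 [ 398.088    -123.91545 ]]
red [338.71069182 286.22327044] ((303.4227294921875, -124.55264282226562), (30.637962341308594, 128.77001953125), 80.46971893310547) [[ 237.39    -129.00005]
 [ 364.38278 -150.32036]
 [ 369.45544 -120.10524]
 [ 242.46268  -98.78493]]
rail [ 239  170  138   30 1212] ((640.0347290039062, -15.032760620117188), (466.4395446777344, 32.794315338134766), 81.9354476928711) [[ 591.08167 -243.6458 ]
 [ 623.55164 -248.24648]
 [ 688.9878   213.58028]
 [ 656.5178   218.18095]]
petri [524.57386403 351.76360271  16.        ]
bottle [ 575.44891593 -457.13796975  120.        ]
timer [ 464.17686419 -449.43824512   62.        ]
```

View pics/crop1.png

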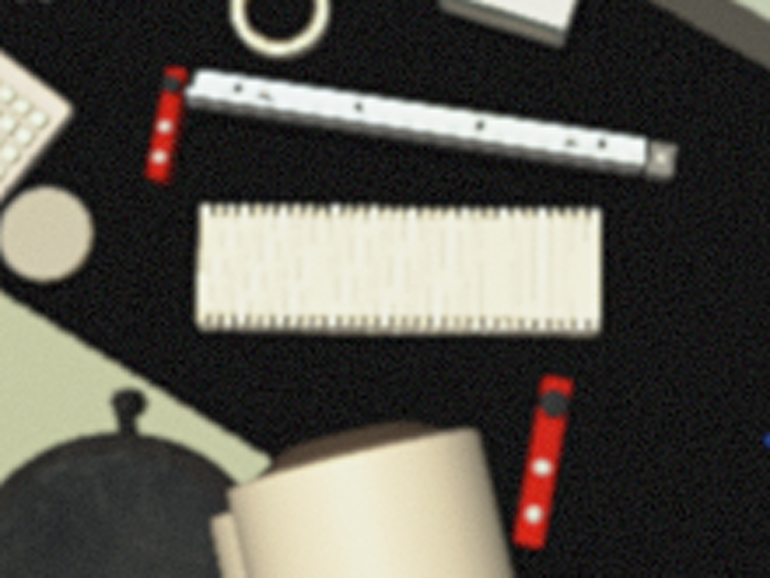

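Row, keyboard and the two red stops are clearly distinct in the crop. The row is at crop (400,268), the small stop at the rail's end at (167,125), and the big red one at (543,460). The row needs to turn about -0.15 rad, go about 62 mm across and about 40 mm along toward +y. I'm moving to above its near side.

The manual's scale: shifts go in shares of 800 mm and turns go in shares of pi rad. Converting my numbers, -497 mm is -0.6213, 406 mm is 0.5075, 0.533 rad is 0.1697.

>>> apply_moves(
  motion=[
    [0, 0.02, -0.025, 0, 0.0064],
    [0, 0.0613, -0.075, 0, 0.0223],
    [0, 0.1113, -0.1363, 0, 0.0414],
    [0, 0.1625, -0.1988, 0, 0.0605],
    [0, 0.2138, -0.2613, 0, 0.0796],
    [0, 0.2638, -0.3225, 0, 0.0987],
    [0, 0.315, -0.385, 0, 0.1146],
    [0, 0.365, -0.4475, 0, 0.1305],
    [0, 0.4163, -0.51, 0, 0.1464],
    [0, 0.4613, -0.565, 0, 0.1592],
    [0, 0.4925, -0.6025, 0, 0.1671],
    [0, 0.5075, -0.6213, 0, 0.1697],
  ],
  force=40,
)

```text
time_s: 1.6
position: [405.0, 85.8, 231.0]
orientation: [-0.0, 0.998, -0.069, -0.0]
wrist_force: [0.2, -0.4, -0.5]
width: -0.003
grasp_force: 0.0
```

```bash
python3 - <<'E'
from h import *
import pickle
d=cam('wrist'); save(d,'w1.png'); pickle.dump(d,open('w1.pkl','wb'))
s=state(); print(s['time_s'],s['position'],s['orientation'],s['wrist_force'],s['width'],s['joints']); print(d['K'],-d['R'].T@d['t'],d['R'])
E
```

```text
1.65 [405.22644881  86.49146977 230.9645903 ] [-4.55158175e-04  9.97610337e-01 -6.90888936e-02 -3.65832423e-04] [-0.25508861  0.578907   -1.06463735] -0.001733495176142301 [ 2.30863300e-02 -1.92433295e-01  1.77408162e+00  9.73884094e-04
  1.56058905e+00  1.73216038e+00]
[[309.70691629   0.         323.55945318]
 [  0.         309.70691629 195.29067342]
 [  0.           0.           1.        ]] [470.71989022  77.14617379 373.93002922] [[-1.36623425e-01 -9.90622899e-01 -5.57824561e-04]
 [-9.56716325e-01  1.31801036e-01  2.59465528e-01]
 [-2.56958972e-01  3.59827489e-02 -9.65752209e-01]]
```

View pics/w1.png

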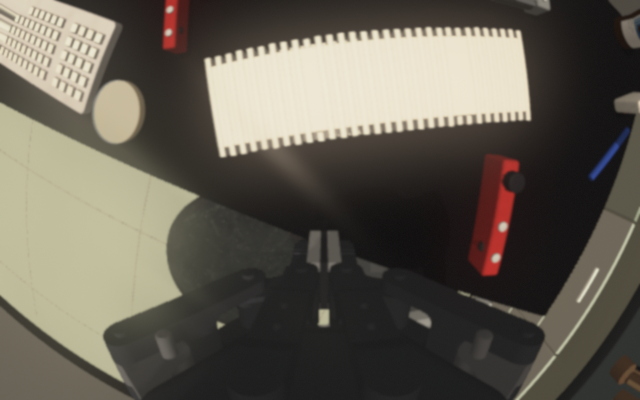

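The wrist view shows the row's corners at about (222,157), (530,120), (206,60) and (522,31), the small stop at (175,25) and the big red one at (495,215). I'll triangulate these with the top view.

```bash
cat >> h.py <<'E'
def fray(d,uv):
    K=d['K'];p=np.array([(uv[0]-K[0,2])/K[0,0],(uv[1]-K[1,2])/K[1,1]]);r=np.hypot(*p)
    v=np.r_[np.sin(r)*p/r,np.cos(r)]; return -d['R'].T@d['t'], d['R'].T@v
def fonz(d,uv,z):
    c,v=fray(d,uv); return c+v*(z-c[2])/v[2]
def tri(a,b):
    (c1,v1),(c2,v2)=a,b; s=np.linalg.lstsq(np.c_[v1,-v2],c2-c1,rcond=None)[0]
    p,q=c1+s[0]*v1,c2+s[1]*v2; return (p+q)/2,np.linalg.norm(p-q)
E
python3 - <<'E'
from h import *
import pickle
w=pickle.load(open('w1.pkl','rb'));t=pickle.load(open('top.pkl','rb'))
for a,b in zip([(222,157),(530,120),(206,60),(522,31)],[(241.3,244.3),(356.4,245.1),(242.4,208.6),(356.4,209.7)]):
    print(fonz(w,a,44).round(1),tri(fray(w,a),ray(t,b)))
print('stop front top',fonz(w,(163,49),36),fonz(w,(178,51),36),)
E
```

```text
[442.  195.3  44. ] (array([437.52738344, 203.73260003,  14.77654009]), np.float64(5.587284051524323))
[ 443.6 -176.6   44. ] (array([ 440.64609094, -181.26276508,   36.90714841]), np.float64(4.9772154913526165))
[553.2 196.5  44. ] (array([553.84966904, 199.56137845,  36.67094011]), np.float64(2.5296068065894635))
[ 556.1 -179.7   44. ] (array([ 555.40180178, -179.10863057,   44.80192781]), np.float64(1.0105645942267))
stop front top [583.83158066 253.08438529  36.        ] [575.44114929 233.25645414  36.        ]
```

To row units: 216 mm is 0.27, 208 mm is 0.26.

>>> apply_moves(
  motion=[
    [0, 0, 0, 0.0375, 0],
    [0, 0, 0, 0.1, 0],
    [0, 0, 0, 0.1625, 0],
    [0, 0, 0, 0.225, 0],
    [0, 0, 0, 0.26, 0],
    [0, 0.005, 0, 0.27, 0],
    [0, 0.0125, 0, 0.27, 0],
    [0, 0.02, 0, 0.27, 0],
    [0, 0.0263, 0, 0.27, 0],
    [0, 0.0313, 0, 0.27, 0],
    [0, 0.0363, 0, 0.27, 0],
    [0, 0.0413, 0, 0.27, 0],
  ],
)

```text
time_s: 3.15
position: [437.7, 78.8, 15.3]
orientation: [-0.0, 0.998, -0.07, -0.0]
wrist_force: [-3.1, 1.5, 1.1]
width: -0.001
grasp_force: 1.1
```

To row units: 25 mm is 0.0313, 23 mm is 0.0288.

>>> apply_moves(
  motion=[
    [0, 0.005, 0, 0, 0],
    [0, 0.01, 0, 0, 0],
    [0, 0.015, 0, 0, 0],
    [0, 0.02, 0, 0, 0],
    [0, 0.025, 0, 0, 0],
    [0, 0.0288, 0, 0, 0],
    [0, 0.0313, 0, 0, 0],
  ],
)

```text
time_s: 4.03
position: [462.5, 75.2, 15.3]
orientation: [-0.0, 0.998, -0.07, -0.0]
wrist_force: [-2.3, 0.8, 2.0]
width: -0.0
grasp_force: 1.2
```

```bash
cat >> h.py <<'E'
O=np.array([619.,.9]); YAW=-.140
ex=np.array([np.cos(YAW),np.sin(YAW)]); ey=np.array([-ex[1],ex[0]])
def rf(p): q=np.array(p)[:2]-O; return np.array([q@ex,q@ey])
def rowpose():
    d=cam('top'); im=d['img']; m=((im.min(2)>110)&(im[...,0]>im[...,2]+6)).astype(np.uint8)
    lo=proj(d,[420,230,44]);hi=proj(d,[640,-220,44])
    k=np.zeros_like(m);k[int(hi[1]):int(lo[1])+2,int(lo[0]):int(hi[0])+2]=1
    m=cv2.morphologyEx(m*k,cv2.MORPH_CLOSE,np.ones((3,5)))
    m=cv2.morphologyEx(m,cv2.MORPH_OPEN,np.ones((7,7)))
    n,l,st,ce=cv2.connectedComponentsWithStats(m); i=1+st[1:,4].argmax()
    W=np.array([onz(d,p,44)[:2] for p in np.argwhere(l==i)[:,::-1]])
    c=W.mean(0); u=np.linalg.svd(W-c,full_matrices=False)[2][0]; u*=np.sign(u[1])
    y=(W-c)@u
    return c,np.arctan2(-u[0],u[1]),d,st[i],(y.min(),y.max())
def rep():
    c,a,d,st,yy=rowpose(); s=state(); f=s['wrist_force'][:2]
    print('t',s['time_s'],'tcp',s['position'].round(1),'tcp_rail',rf(s['position']).round(1),'F_rail',(f@ex).round(2),(f@ey).round(2),'row',c.round(1),rf(c).round(1),'dyaw',round(a-YAW,4),st,np.round(yy))
    return d
E
python3 - <<'E'
from h import *
save(rep(),'t2.png')
E
```

```text
t 4.075 tcp [462.7  75.2  15.3] tcp_rail [-165.2   51.8] F_rail -0.59 0.12 row [512.4  23. ] [-108.7    7.1] dyaw 0.1531 [ 236  197  124   52 4820] [-211.  193.]
```

```bash
python3 - <<'E'
import cv2
c=cv2.imread('pics/t2.png')[150:315,185:405]; cv2.imwrite('pics/t2c.png',cv2.resize(c,None,fx=3.5,fy=3.5,interpolation=cv2.INTER_CUBIC))
E
```

```text
(no output)
```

View pics/t2c.png

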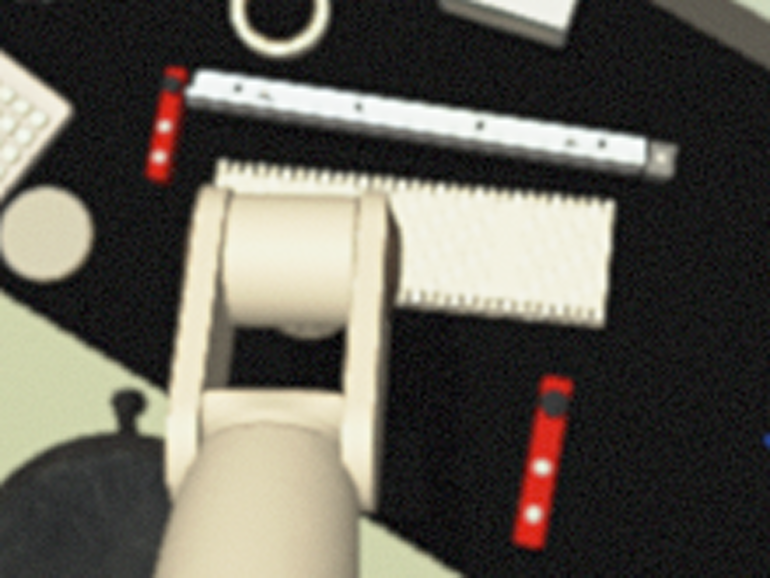

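The arm hides the row's near left, but the row's far edge shows clearly from crop (218,162) to (613,203). The rail slope is about .14 and the row about .104, so it is nearly parallel.

```bash
cat >> h.py <<'E'
def edge():
    "far top edge of row from the top camera: rail-frame corner points, relative yaw"
    d=cam('top'); g=d['img'].min(2).astype(float); P=[]
    for u in range(225,372):
        # rail front at z=40 in this column: scan down from there
        v0=proj(d,np.r_[O+ex*-8+ey*0,40]); best=None
        a=onz(d,(u,190),40)[:2]; # rail y of this column
        yv=rf(a)[1]; v=int(proj(d,np.r_[O+ex*-10+ey*yv,42])[1])
        col=g[v:v+45,u]; k=np.argmax(col>110)
        if col[k]>110 and k>0:
            P.append(rf(onz(d,(u,v+k-(col[k]-110)/max(col[k]-col[k-1],1)),44)))
    P=np.array(P); 
    if len(P)<10: print('few',len(P)); return d
    for _ in range(6):
        c=np.polyfit(P[:,1],P[:,0],1); r=P[:,0]-np.polyval(c,P[:,1]); P=P[abs(r)<max(2.5,1.5*r.std())]
    s=state(); f=s['wrist_force'][:2]
    print('t',round(s['time_s'],2),'tcp_rail',rf(s['position']).round(1),s['position'].round(1),'F_rail',(f@ex).round(2),(f@ey).round(2),'slope',c[0].round(4),'yrange',P[:,1].min().round(1),P[:,1].max().round(1),'x at ends',np.polyval(c,[P[:,1].min(),P[:,1].max()]).round(1),len(P),r.std().round(1))
    return d
E
python3 - <<'E'
from h import *
edge()
d=cam('top')
for p in((247.3,196.3), (360.1,208.0)): print(rf(onz(d,p,44)))
E
```

```text
t 4.12 tcp_rail [-165.3   51.8] [462.6  75.2  15.3] F_rail -0.07 -0.55 slope -0.0543 yrange -198.0 179.4 x at ends [-28.  -48.5] 114 1.2
[-51.05283073 178.08553775]
[ -30.61639419 -198.5362981 ]
```

To row units: 122 mm is 0.1525, 118 mm is 0.1475.

>>> apply_moves(
  motion=[
    [0, 0.0038, 0, 0, 0],
    [0, 0.0088, 0, 0, 0],
    [0, 0.0138, 0, 0, 0],
    [0, 0.0188, 0, 0, 0],
    [0, 0.0225, 0, 0, 0],
    [0, 0.025, 0, 0, 0],
    [0, 0.0175, 0, 0, 0],
    [0, 0.0075, 0.0125, 0, 0],
    [0, 0.0075, 0.0625, 0, 0],
    [0, 0.0075, 0.1125, 0, 0],
    [0, 0.0075, 0.1475, 0, 0],
    [0, 0.0075, 0.1525, 0, 0],
  ],
)

```text
time_s: 5.68
position: [450.5, -47.9, 15.4]
orientation: [0.0, 0.997, -0.071, 0.0]
wrist_force: [0.1, 0.7, -0.6]
width: 0.001
grasp_force: 0.0
```

```bash
python3 - <<'E'
from h import *
edge()
E
```

```text
t 5.72 tcp_rail [-160.   -71.3] [450.7 -47.4  15.4] F_rail -0.09 0.34 slope 0.0037 yrange -204.1 242.5 x at ends [-23.1 -21.5] 108 1.2
```

To row units: -116 mm is -0.145, -90 mm is -0.1125.

>>> apply_moves(
  motion=[
    [0, 0.005, 0, 0, 0],
    [0, 0.0113, 0, 0, 0],
    [0, 0.0163, 0, 0, 0],
    [0, 0.02, 0, 0, 0],
    [0, 0.0225, 0, 0, 0],
    [0, 0.025, 0, 0, 0],
    [0, 0.0275, 0, 0, 0],
    [0, 0.0288, 0, 0, 0],
    [0, 0.0163, 0, 0, 0],
    [0, 0.0125, -0.05, 0, 0],
    [0, 0.0125, -0.1125, 0, 0],
    [0, 0.0125, -0.145, 0, 0],
  ],
)

```text
time_s: 7.22
position: [476.9, 68.9, 15.5]
orientation: [-0.0, 0.998, -0.07, 0.0]
wrist_force: [0.4, -0.1, -0.0]
width: -0.004
grasp_force: 0.0
```

```bash
python3 - <<'E'
from h import *
edge()
E
```

```text
t 7.28 tcp_rail [-150.2   49.3] [477.1  70.6  15.6] F_rail -0.05 1.26 slope -0.0195 yrange -202.1 242.5 x at ends [-11.1 -19.8] 113 1.2
```

To row units: 19 mm is 0.0238, 18 mm is 0.0225.

>>> apply_moves(
  motion=[
    [0, 0.0063, 0, 0, 0],
    [0, 0.0113, 0, 0, 0],
    [0, 0.0138, 0, 0, 0],
    [0, 0.0163, 0, 0, 0],
    [0, 0.0188, 0, 0, 0],
    [0, 0.0213, 0, 0, 0],
    [0, 0.0225, 0, 0, 0],
    [0, 0.0238, 0, 0, 0],
  ],
)

```text
time_s: 8.28
position: [496.2, 64.5, 15.3]
orientation: [-0.0, 0.998, -0.07, -0.0]
wrist_force: [-2.1, -0.5, 0.5]
width: 0.001
grasp_force: 0.8
```

```bash
python3 - <<'E'
from h import *
edge()
E
```

```text
t 8.32 tcp_rail [-130.4   45.8] [496.3  64.4  15.3] F_rail -0.77 -0.07 slope -0.0117 yrange -201.7 23.9 x at ends [ -8.4 -11. ] 42 1.3
```

To row units: 116 mm is 0.145, 80 mm is 0.1.

>>> apply_moves(
  motion=[
    [0, -0.0075, 0, 0, 0],
    [0, -0.01, 0.0375, 0, 0],
    [0, -0.01, 0.1, 0, 0],
    [0, -0.01, 0.145, 0, 0],
    [0, -0.01, 0.145, 0, 0],
    [0, -0.005, 0.145, 0, 0],
    [0, -0.0025, 0.145, 0, 0],
    [0, 0, 0.145, 0, 0],
    [0, 0.0019, 0.145, 0, 0],
    [0, 0.0038, 0.145, 0, 0],
    [0, 0.0038, 0.145, 0, 0],
  ],
)

```text
time_s: 9.7
position: [483.0, -50.8, 15.3]
orientation: [-0.0, 0.998, -0.07, 0.0]
wrist_force: [-0.9, 0.4, 0.6]
width: -0.0
grasp_force: 0.0
```

To row units: 2 mm is 0.0025, 1 mm is 0.0013.

>>> apply_moves(
  motion=[
    [0, 0.0013, 0, 0, 0],
    [0, 0.0025, 0, 0, 0],
    [0, 0.0025, 0, 0, 0],
  ],
)

```text
time_s: 10.07
position: [485.0, -51.2, 15.3]
orientation: [-0.0, 0.998, -0.07, 0.0]
wrist_force: [-0.1, -0.2, -0.6]
width: -0.001
grasp_force: 0.2
```

```bash
sed -i 's/O+ex\*-10+ey/O+ex*-4+ey/' h.py; python3 - <<'E'
from h import *
d=edge(); save(d,'t3.png')
d=cam('wrist'); save(d,'w3.png')
c=cv2.imread('pics/t3.png')[160:260,215:395]; c=cv2.resize(c,None,fx=4,fy=4,interpolation=cv2.INTER_CUBIC)
w=cv2.imread('pics/w3.png')[0:200]; cv2.imwrite('pics/c3.png',np.vstack([c[:,:640],w]))
E
```

```text
t 10.12 tcp_rail [-125.4  -70.2] [485.  -51.2  15.3] F_rail -0.06 -0.91 slope -0.0064 yrange -194.0 173.9 x at ends [-2.8 -5.2] 71 1.1
```

View pics/c3.png

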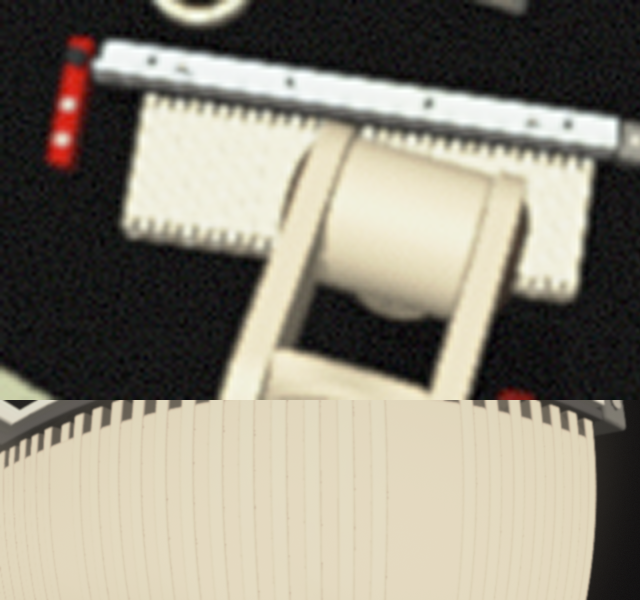

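The row lies a few mm short of the bar (crop row edge (150,97) to (590,165)), with a gap slightly larger on the left. I'll continue slowly to touch.

>>> apply_moves(
  motion=[
    [0, 0.0013, 0, 0, 0],
    [0, 0.0025, 0, 0, 0],
    [0, 0.0025, 0, 0, 0],
  ],
)

```text
time_s: 10.55
position: [486.8, -51.3, 15.3]
orientation: [-0.0, 0.998, -0.07, -0.0]
wrist_force: [-3.6, 1.3, 2.5]
width: -0.0
grasp_force: 2.1
```

To row units: -116 mm is -0.145, -80 mm is -0.1.

>>> apply_moves(
  motion=[
    [0, -0.0075, 0, 0, 0],
    [0, -0.01, -0.0375, 0, 0],
    [0, -0.01, -0.1, 0, 0],
    [0, -0.01, -0.145, 0, 0],
    [0, -0.01, -0.145, 0, 0],
    [0, -0.0063, -0.145, 0, 0],
    [0, -0.0038, -0.145, 0, 0],
    [0, -0.0019, -0.145, 0, 0],
    [0, 0, -0.145, 0, 0],
    [0, 0.0013, -0.145, 0, 0],
    [0, 0.0013, -0.145, 0, 0],
  ],
)

```text
time_s: 11.92
position: [503.6, 63.2, 15.2]
orientation: [0.0, 0.998, -0.07, -0.001]
wrist_force: [-6.0, -1.9, 4.0]
width: -0.004
grasp_force: 2.7
```

```bash
python3 - <<'E'
from h import *
edge()
E
```

```text
t 11.97 tcp_rail [-122.9   45.6] [503.6  63.2  15.2] F_rail -4.82 -1.81 slope -0.0507 yrange -193.9 242.5 x at ends [  1.3 -20.9] 11 2.7
```

To row units: 0.8 mm is 0.001, 0.5 mm is 0.0006.

>>> apply_moves(
  motion=[
    [0, 0.0006, 0, 0, 0],
    [0, 0.001, 0, 0, 0],
    [0, 0.001, 0, 0, 0],
  ],
)

```text
time_s: 12.35
position: [503.7, 63.2, 15.1]
orientation: [0.0, 0.998, -0.07, -0.001]
wrist_force: [-13.5, 0.2, 8.6]
width: -0.004
grasp_force: 6.4
```

To row units: 0.8 mm is 0.001, 0.5 mm is 0.0006.

>>> apply_moves(
  motion=[
    [0, 0.0006, 0, 0, 0],
    [0, 0.001, 0, 0, 0],
    [0, 0.001, 0, 0, 0],
  ],
)

```text
time_s: 12.72
position: [503.6, 63.2, 15.0]
orientation: [0.0, 0.998, -0.07, -0.002]
wrist_force: [-20.1, 1.2, 13.6]
width: -0.002
grasp_force: 10.2
```

To row units: 116 mm is 0.145, -2.5 mm is -0.0031.

>>> apply_moves(
  motion=[
    [0, -0.0063, 0, 0, 0],
    [0, -0.0125, 0.0125, 0, 0],
    [0, -0.0125, 0.0625, 0, 0],
    [0, -0.0125, 0.125, 0, 0],
    [0, -0.0125, 0.145, 0, 0],
    [0, -0.0088, 0.145, 0, 0],
    [0, -0.0063, 0.145, 0, 0],
    [0, -0.0044, 0.145, 0, 0],
    [0, -0.0031, 0.145, 0, 0],
    [0, -0.0019, 0.145, 0, 0],
    [0, -0.0019, 0.145, 0, 0],
  ],
)

```text
time_s: 14.1
position: [487.8, -51.3, 15.2]
orientation: [-0.0, 0.998, -0.07, -0.0]
wrist_force: [-1.4, 0.7, 0.9]
width: -0.001
grasp_force: 0.9
```

```bash
python3 - <<'E'
from h import *
s=state(); print(rf(s['position']),s['wrist_force'])
d=cam('top');g=d['img']
cv2.imwrite('pics/c4.png',cv2.resize(g[165:255,215:385],None,fx=4.4,fy=4.4,interpolation=cv2.INTER_CUBIC)[:,:,::-1])
E
```

```text
[-122.60682389  -69.9591971 ] [-1.37718823  0.70239579  0.93342511]
```

View pics/c4.png

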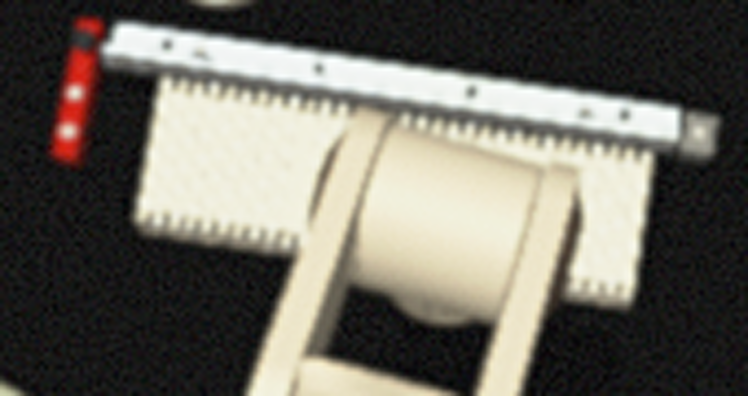

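The row now lies along the bar, with a near-zero gap from (165,78) to (650,150). I'll finish the touch on the right.

To row units: 1 mm is 0.0013, 0.5 mm is 0.0006.

>>> apply_moves(
  motion=[
    [0, 0.0006, 0, 0, 0],
    [0, 0.0013, 0, 0, 0],
    [0, 0.0013, 0, 0, 0],
  ],
)

```text
time_s: 14.52
position: [487.9, -51.4, 15.2]
orientation: [-0.0, 0.998, -0.07, -0.001]
wrist_force: [-12.4, 2.8, 8.0]
width: -0.0
grasp_force: 6.2
```

To row units: 0.8 mm is 0.001, 0.5 mm is 0.0006.

>>> apply_moves(
  motion=[
    [0, 0.0006, 0, 0, 0],
    [0, 0.001, 0, 0, 0],
    [0, 0.001, 0, 0, 0],
  ],
)

```text
time_s: 14.9
position: [487.8, -51.4, 15.1]
orientation: [-0.0, 0.998, -0.07, -0.002]
wrist_force: [-20.1, 4.1, 14.5]
width: -0.004
grasp_force: 10.3
```

To row units: 180 mm is 0.225, 174 mm is 0.2175.

>>> apply_moves(
  motion=[
    [0, -0.0075, 0, 0, 0],
    [0, -0.025, 0.0063, 0, 0],
    [0, -0.0375, 0.05, 0, 0],
    [0, -0.0375, 0.1188, 0, 0],
    [0, -0.0375, 0.1813, 0, 0],
    [0, -0.035, 0.2175, 0, 0],
    [0, -0.0188, 0.225, 0, 0],
    [0, 0.015, 0.225, 0, 0],
    [0, 0.05, 0.225, 0, 0],
    [0, 0.0713, 0.225, 0, 0],
    [0, 0.0788, 0.225, 0, 0],
    [0, 0.0788, 0.225, 0, 0],
  ],
)

```text
time_s: 16.4
position: [526.9, -238.3, 15.1]
orientation: [-0.0, 0.998, -0.07, -0.0]
wrist_force: [0.2, 0.1, 0.2]
width: -0.002
grasp_force: 0.0
```

```bash
python3 - <<'E'
from h import *
s=state(); print(rf(s['position']),s['wrist_force'])
d=cam('top');g=d['img']; c=(165,215)
cv2.imwrite('pics/c5.png',cv2.resize(g[165:255,215:385],None,fx=4.4,fy=4.4,interpolation=cv2.INTER_CUBIC)[:,:,::-1])
# end faces: scan along rows of constant rail x at z=44
for x in(-20,-35,-90,-100):
    ys=np.arange(-230,230,.5); v=[]
    P=np.array([proj(d,np.r_[O+ex*x+ey*y,44]) for y in ys],np.float32)
    v=cv2.remap(g.min(2),P[:,0].reshape(1,-1),P[:,1].reshape(1,-1),cv2.INTER_LINEAR)[0].astype(float)
    on=np.where(v>110)[0]; print(x,ys[on[0]],ys[on[-1]])
r=((g[...,0]>120)&(g[...,1]<70)).astype(np.uint8); r[:,:215]=0; r[:,250:]=0
p=np.argwhere(r)[:,::-1]; q=np.array([rf(onz(d,a,36)) for a in p]); print('stop',np.percentile(q,[2,50,98],axis=0))
E
```

```text
[ -57.86385383 -249.75283773] [0.16590443 0.09545566 0.24523909]
-20 -230.0 175.5
-35 -230.0 174.5
-90 -204.5 174.0
-100 -210.0 175.0
stop [[-70.99095304 227.51680634]
 [-25.47448173 236.88319528]
 [ 33.53415877 247.3570043 ]]
```

View pics/c5.png

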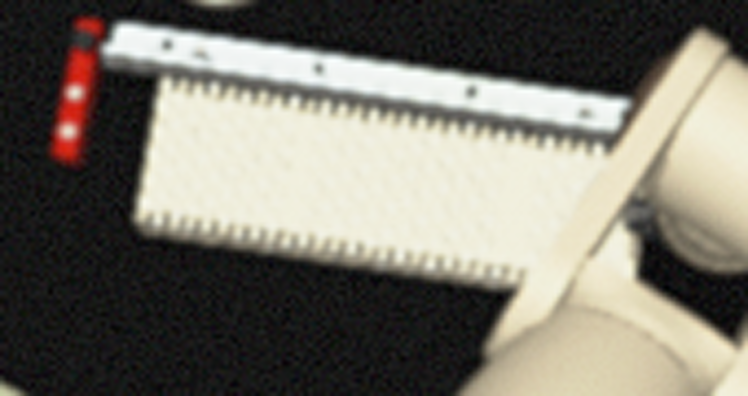

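The row lies along the bar: left end at crop (150,150), stop at (75,95), fingertips beyond the right end at (640,215). The end needs about 50 mm to the stop.

To row units: -50 mm is -0.0625, -47 mm is -0.0588.

>>> apply_moves(
  motion=[
    [0, 0, -0.0075, 0, 0],
    [0, 0, -0.0163, 0, 0],
    [0, 0, -0.0238, 0, 0],
    [0, 0, -0.0275, 0, 0],
    [0, 0, -0.0313, 0, 0],
    [0, 0, -0.035, 0, 0],
    [0, 0, -0.0388, 0, 0],
    [0, 0, -0.0438, 0, 0],
    [0, 0, -0.0488, 0, 0],
    [0, 0, -0.0538, 0, 0],
    [0, 0, -0.0588, 0, 0],
    [0, 0, -0.0625, 0, 0],
  ],
)

```text
time_s: 17.95
position: [534.0, -189.0, 15.3]
orientation: [-0.0, 0.998, -0.07, -0.0]
wrist_force: [-0.3, -2.1, -0.8]
width: -0.003
grasp_force: 1.0
```

```bash
cat >>h.py <<'E'
def ends():
    d=cam('top');g=d['img']; L=[]
    for x in(-20,-35,-90,-100):
        ys=np.arange(0,222,.5); P=np.array([proj(d,np.r_[O+ex*x+ey*y,44]) for y in ys],np.float32)
        v=cv2.remap(g.min(2),P[:,0].reshape(1,-1),P[:,1].reshape(1,-1),cv2.INTER_LINEAR)[0].astype(float)
        on=np.where(v>110)[0]; L.append(ys[on[-1]])
    N=[]
    for y in np.arange(-170,215,5):
        xs=np.arange(-135,-80,.5);P=np.array([proj(d,np.r_[O+ex*x+ey*y,44]) for x in xs],np.float32)
        v=cv2.remap(g.min(2),P[:,0].reshape(1,-1),P[:,1].reshape(1,-1),cv2.INTER_LINEAR)[0].astype(float)
        on=np.where(v>110)[0]
        if len(on) and on[0]>0: N.append((y,xs[on[0]]))
    N=np.array(N); k=N[:,0]>40; c=np.polyfit(N[k,0],N[k,1],1) 
    s=state(); f=s['wrist_force'][:2]; print('left end',L,'near slope',c.round(4),'tcp',rf(s['position']).round(1),'F',(f@ex).round(1),(f@ey).round(1),s['time_s']); return d
E
python3 - <<'E'
from h import *
ends()
E
```

```text
left end [np.float64(195.5), np.float64(195.5), np.float64(195.0), np.float64(195.0)] near slope [ 2.51000e-02 -1.19671e+02] tcp [ -57.7 -199.7] F -0.3 0.6 18.0
```

To row units: -25 mm is -0.0313, -24 mm is -0.03.

>>> apply_moves(
  motion=[
    [0, 0, -0.0038, 0, 0],
    [0, 0, -0.0088, 0, 0],
    [0, 0, -0.0138, 0, 0],
    [0, 0, -0.0188, 0, 0],
    [0, 0, -0.0225, 0, 0],
    [0, 0, -0.025, 0, 0],
    [0, 0, -0.0275, 0, 0],
    [0, 0, -0.03, 0, 0],
    [0, 0, -0.0313, 0, 0],
  ],
)

```text
time_s: 19.12
position: [537.4, -164.5, 15.3]
orientation: [-0.0, 0.998, -0.07, -0.0]
wrist_force: [-1.8, -3.1, 0.3]
width: -0.001
grasp_force: 1.5
```

```bash
python3 - <<'E'
from h import *
d=ends(); g=d['img']
cv2.imwrite('pics/c6.png',cv2.resize(g[165:255,215:385],None,fx=4.4,fy=4.4,interpolation=cv2.INTER_CUBIC)[:,:,::-1])
E
```

```text
left end [np.float64(220.5), np.float64(220.5), np.float64(220.5), np.float64(220.0)] near slope [-3.000000e-04 -1.176836e+02] tcp [ -57.7 -175.1] F -1.4 -1.3 19.175
```

View pics/c6.png

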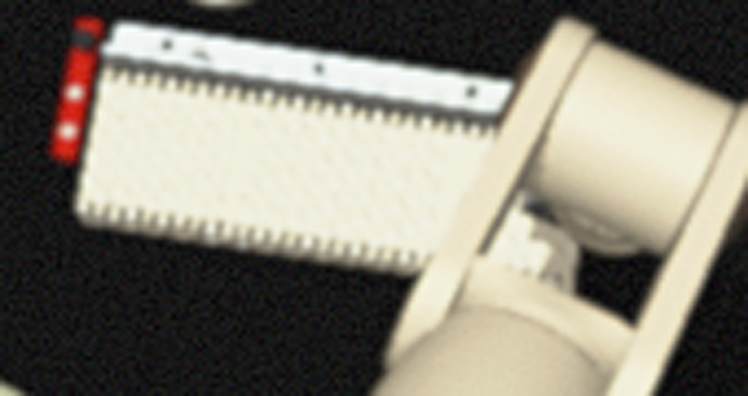

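The row stays flat along the bar, with its left end a few mm short of the stop at crop (90,130). Now slowly to the stop.

To row units: -3 mm is -0.0038, -2 mm is -0.0025.

>>> apply_moves(
  motion=[
    [0, 0, -0.0013, 0, 0],
    [0, 0, -0.0025, 0, 0],
    [0, 0, -0.0038, 0, 0],
    [0, 0, -0.0038, 0, 0],
  ],
)

```text
time_s: 19.68
position: [537.9, -161.5, 15.3]
orientation: [-0.0, 0.998, -0.07, 0.0]
wrist_force: [-1.4, -1.0, -0.6]
width: -0.003
grasp_force: 0.6
```

To row units: -1.4 mm is -0.0018, -0.7 mm is -0.0009.

>>> apply_moves(
  motion=[
    [0, 0, -0.0009, 0, 0],
    [0, 0, -0.0018, 0, 0],
    [0, 0, -0.0018, 0, 0],
  ],
)

```text
time_s: 20.05
position: [538.1, -160.1, 15.3]
orientation: [-0.0, 0.998, -0.07, 0.0]
wrist_force: [-0.0, -1.2, -0.4]
width: -0.002
grasp_force: 0.6
```

To row units: -1.4 mm is -0.0018, -0.7 mm is -0.0009.

>>> apply_moves(
  motion=[
    [0, 0, -0.0009, 0, 0],
    [0, 0, -0.0018, 0, 0],
    [0, 0, -0.0018, 0, 0],
  ],
)

```text
time_s: 20.42
position: [538.3, -159.0, 15.3]
orientation: [0.0, 0.998, -0.07, 0.0]
wrist_force: [-1.9, -4.3, -0.1]
width: -0.002
grasp_force: 2.3
```

>>> apply_moves(
  motion=[
    [0, 0, -0.0009, 0, 0],
    [0, 0, -0.0015, 0, 0],
    [0, 0, -0.0015, 0, 0],
  ],
)

```text
time_s: 20.8
position: [538.3, -158.6, 15.4]
orientation: [0.001, 0.998, -0.07, 0.0]
wrist_force: [-3.7, -12.8, -1.2]
width: 0.0
grasp_force: 6.3
```

The end met the stop (12.8 N). Backing off and going round to the near side for seating.

To row units: -295 mm is -0.3688, -245 mm is -0.3063.

>>> apply_moves(
  motion=[
    [0, 0, 0.0063, 0, 0],
    [0, 0, 0.0175, 0, 0],
    [0, -0.0188, 0.025, 0, 0],
    [0, -0.0563, 0.0275, 0, 0],
    [0, -0.1, 0.0275, 0, 0],
    [0, -0.115, 0.0125, 0, 0],
    [0, -0.115, -0.0375, 0, 0],
    [0, -0.115, -0.1, 0, 0],
    [0, -0.115, -0.1688, 0, 0],
    [0, -0.115, -0.2375, 0, 0],
    [0, -0.115, -0.3063, 0, 0],
    [0, -0.115, -0.3688, 0, 0],
  ],
)

```text
time_s: 22.3
position: [488.4, 149.6, 15.5]
orientation: [-0.0, 0.998, -0.07, 0.0]
wrist_force: [0.7, -0.6, 0.4]
width: 0.002
grasp_force: 0.0
```

To row units: -48 mm is -0.06, -35 mm is -0.0438.

>>> apply_moves(
  motion=[
    [0, 0, -0.0438, 0, 0],
    [0, 0.0038, -0.06, 0, 0],
    [0, 0.0125, -0.06, 0, 0],
    [0, 0.0213, -0.06, 0, 0],
    [0, 0.0263, -0.06, 0, 0],
    [0, 0.0288, -0.06, 0, 0],
    [0, 0.0288, -0.06, 0, 0],
  ],
)

```text
time_s: 23.18
position: [518.1, 191.3, 15.3]
orientation: [-0.0, 0.998, -0.07, -0.0]
wrist_force: [0.5, 0.1, -0.2]
width: -0.002
grasp_force: 0.0
```

```bash
python3 - <<'E'
from h import *
ends()
E
```

```text
left end [np.float64(221.5), np.float64(221.5), np.float64(221.5), np.float64(221.5)] near slope [-7.250000e-02 -1.099394e+02] tcp [-126.6  174.6] F -0.6 0.3 23.225
```

>>> apply_moves(
  motion=[
    [0, 0.0019, 0, 0, 0],
    [0, 0.0038, 0, 0, 0],
    [0, 0.005, 0, 0, 0],
    [0, 0.0056, 0, 0, 0],
    [0, 0.0056, 0, 0, 0],
  ],
)

```text
time_s: 23.85
position: [521.4, 191.2, 15.3]
orientation: [0.0, 0.998, -0.07, -0.001]
wrist_force: [-12.0, 2.0, 8.3]
width: -0.001
grasp_force: 5.7
```

To row units: 0.5 mm is 0.0006, 0.4 mm is 0.0005.

>>> apply_moves(
  motion=[
    [0, 0.0005, 0, 0, 0],
    [0, 0.0006, 0, 0, 0],
    [0, 0.0006, 0, 0, 0],
    [0, 0.0006, 0, 0, 0],
    [0, 0.0006, 0, 0, 0],
    [0, 0.0006, 0, 0, 0],
    [0, 0.0006, 0, 0, 0],
    [0, 0.0006, 0, 0, 0],
    [0, 0.0006, 0, 0, 0],
    [0, 0.0006, 0, 0, 0],
  ],
)

```text
time_s: 25.1
position: [521.4, 191.2, 15.3]
orientation: [0.0, 0.998, -0.07, -0.002]
wrist_force: [-15.8, 1.6, 10.3]
width: 0.005
grasp_force: 8.1
```

To row units: 280 mm is 0.35, 190 mm is 0.2375.

>>> apply_moves(
  motion=[
    [0, -0.0038, 0, 0, 0],
    [0, -0.015, 0, 0, 0],
    [0, -0.025, 0.0375, 0, 0],
    [0, -0.025, 0.1, 0, 0],
    [0, -0.025, 0.1688, 0, 0],
    [0, -0.025, 0.2375, 0, 0],
    [0, -0.025, 0.3, 0, 0],
    [0, -0.025, 0.34, 0, 0],
    [0, -0.0188, 0.35, 0, 0],
    [0, -0.01, 0.35, 0, 0],
    [0, -0.0063, 0.35, 0, 0],
    [0, -0.0063, 0.35, 0, 0],
  ],
)

```text
time_s: 26.6
position: [479.2, -84.8, 15.2]
orientation: [-0.0, 0.998, -0.069, -0.0]
wrist_force: [-0.1, -0.8, 0.2]
width: 0.006
grasp_force: 0.0
```

To row units: 4.5 mm is 0.0056, 4 mm is 0.005.

>>> apply_moves(
  motion=[
    [0, 0.0019, 0, 0, 0],
    [0, 0.0038, 0, 0, 0],
    [0, 0.005, 0, 0, 0],
    [0, 0.0056, 0, 0, 0],
    [0, 0.0056, 0, 0, 0],
  ],
)

```text
time_s: 27.22
position: [483.0, -86.2, 15.2]
orientation: [-0.0, 0.998, -0.07, -0.0]
wrist_force: [-4.6, 0.6, 3.5]
width: 0.0
grasp_force: 2.5
```

To row units: 1 mm is 0.0013, 0.5 mm is 0.0006.

>>> apply_moves(
  motion=[
    [0, 0.0006, 0, 0, 0],
    [0, 0.0013, 0, 0, 0],
    [0, 0.0013, 0, 0, 0],
  ],
)

```text
time_s: 27.6
position: [483.1, -86.1, 15.1]
orientation: [-0.0, 0.998, -0.07, -0.001]
wrist_force: [-15.5, 2.7, 9.6]
width: 0.005
grasp_force: 7.5
```

>>> apply_moves(
  motion=[
    [0, 0, 0, 0, 0],
    [0, 0, 0, 0, 0],
    [0, 0, 0, 0, 0],
    [0, 0, 0, 0, 0],
    [0, 0, 0, 0, 0],
    [0, 0, 0, 0, 0],
    [0, 0, 0, 0, 0],
    [0, 0, 0, 0, 0],
    [0, 0, 0, 0, 0],
  ],
)

```text
time_s: 28.72
position: [483.1, -86.1, 15.1]
orientation: [-0.0, 0.998, -0.07, -0.001]
wrist_force: [-14.6, 2.2, 9.5]
width: -0.004
grasp_force: 7.4
```

To row units: -200 mm is -0.25, 190 mm is 0.2375.

>>> apply_moves(
  motion=[
    [0, -0.0025, 0, 0, 0],
    [0, -0.0125, 0, 0, 0],
    [0, -0.0375, 0, 0, 0],
    [0, -0.05, 0, -0.025, 0],
    [0, -0.05, 0, -0.0875, 0],
    [0, -0.05, 0, -0.1625, 0],
    [0, -0.05, 0.025, -0.225, 0],
    [0, -0.05, 0.0875, -0.25, 0],
    [0, -0.05, 0.15, -0.25, 0],
    [0, -0.05, 0.2125, -0.25, 0],
    [0, -0.05, 0.2375, -0.25, 0],
    [0, -0.05, 0.2375, -0.25, 0],
  ],
)

```text
time_s: 30.22
position: [417.8, -269.5, 215.0]
orientation: [-0.0, 0.997, -0.071, -0.0]
wrist_force: [-0.2, 0.1, 0.2]
width: 0.003
grasp_force: 0.0
```

```bash
python3 - <<'E'
from h import *
d=ends(); g=d['img']
cv2.imwrite('pics/c7.png',cv2.resize(g[140:270,180:460],None,fx=2.8,fy=2.8,interpolation=cv2.INTER_CUBIC)[:,:,::-1])
E
```

```text
left end [np.float64(221.5), np.float64(221.5), np.float64(221.5), np.float64(221.5)] near slope [ 3.3000e-03 -1.1766e+02] tcp [-161.4 -294.9] F 0.1 -0.5 30.275
```

View pics/c7.png

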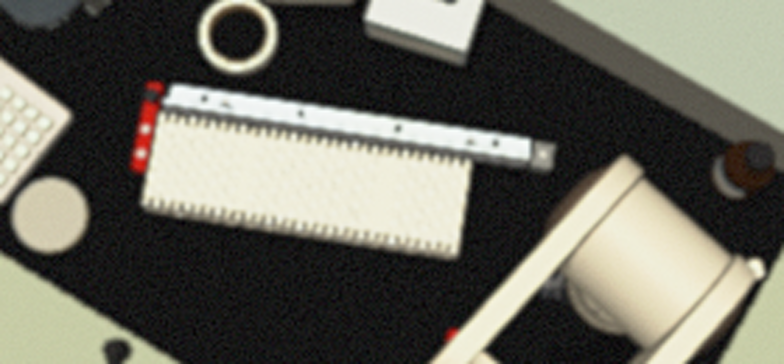

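The row lies flat along the bar with its left end at the stop (crop (150,150)). The tape roll, petri dish and bottle are undisturbed. Handing in.

```bash
python3 -c "
from workcell import *
print(hand_in())"
```

```text
the job is handed in; nothing more can be done
None
```

I handed the job in at about 30 s. The row lies flat along the bar with its end at the small red stop. It was seated with pushes of about 16 N by the stop and 15 N near the far end, each held about a second. The highest wrist reading was about 20 N while finding the bar by touch, though I only read forces at the end of each move.

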